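# Seat the stick thermometer in the ham press

### The job

Take the stick thermometer with the sliding collar out of the tool stand and lower its stem into the probe pocket in the lid of the ham press until the tip stands on the pocket's floor, the lid pushing the collar up the stem as it goes in. Once it has bottomed out keep it gently pressed home for a good second, then let go and leave it standing there, fully home with the collar resting on the lid's boss; never force it (the pocket's end is thin) and leave everything else where it is.

Things in the scene. Friction and masses are not known exactly. Their poses are not given: they have to be found in the camera images.
- probe_grip (a point): stick thermometer (the depth rod), hanging upright in one hole of the stand; it alone has a rectangular white handle and a collar on its stem. Point: middle of the handle, 137 mm above the tip. Handle 44 mm tall: lower 24 mm is 18 mm (own x) by 30 mm (y), upper 20 mm is 12 by 30 with a display. Under it a black flange 38 mm wide, top 22 mm and underside 27 mm below the point, and a 7 mm spigot. 0.1 kg
- probe_tip (a point): tip of the thermometer's steel stem, on its axis, 137 mm below probe_grip. Stem 8 mm thick, tapering over its last 10 mm to a 3 mm rounded tip; 110 mm from tip to underside of the flange
- collar_foot (a point): centre of the underside of the collar, a knurled steel ring 20 mm wide and 12 mm tall sitting tight round the stem, at the start 22 to 32 mm above the tip. Its drag of about 3 N holds it wherever it is pushed to along the stem; it can travel up to 88 mm above the tip
- pocket_mouth (a point): centre of the mouth of the probe pocket: top of the round boss (34 mm wide, 15 mm high) in the middle of the ham press's lid, 126 mm above the table; z points up along the pocket. A straight blind bore 9.6 mm wide, countersunk 15 mm wide at the mouth. The stem rubs on its wall if pushed off-centre. Its floor is rigid, cannot be seen and lies 40 to 75 mm below the mouth, differing from press to press
- stand_top (a point): centre of the top plate of the steel tool stand, at its upper face, 122 mm above the table. Plate 80 mm (x) by 222 mm (y), 4 mm thick, fixed, with three 30 mm holes at y = -70, 0 and 70 mm; the tools hang in them by their flanges, in any order
- dial_mid (a point): middle of the head of another thermometer in the stand, with a flat round dial 44 mm wide and no collar, top 31 mm above the stand's plate; leave it alone
- pricker_mid (a point): middle of the short wooden handle of a sausage pricker in the stand, 29 mm wide, top 39 mm above the stand's plate; leave it alone
- plain_mid (a point): a second ham press of the same size whose lid has a black knob (top at 144 mm) and no pocket; fixed. The point is on its axis 60 mm above the table
- salami_a_mid (a point): middle of a salami 260 mm long (its x), 48 mm thick, lying on the table; leave it alone
- salami_b_mid (a point): middle of a salami 240 mm long (its x), 44 mm thick, lying on the table; leave it alone
- loaf_mid (a point): middle of a cooked sausage 150 mm long (its x), 68 mm thick, lying on the table; leave it alone
- tub_mid (a point): middle of an empty clear plastic tub, 110 x 160 x 50 mm; leave it alone
- ham_press: the ham press with the pocket: a steel pot 128 mm wide with side clips and loop handles, fixed in place; origin at the centre of its underside, z up
Mind the look-alikes: they are no part of the job. Leave any pink or red look-alike of the ham_press alone.

How it is judged:
By the outcome, as a careful person would: the job done as asked, in the order asked, and still so for the second after the job is handed in, with the robot touching nothing.
It also fails if it takes over 64 s, if anything falls off the work surface, if the arm or the gripper's body presses on something with over 40 N, if the wrist force passes 120 N, or if a joint passes its speed limit or range.

### The arm

A 7-joint arm with a two-finger parallel gripper is mounted at the origin on the work surface. World frame = base frame: x ahead of the robot, y to its left, z up, the work surface at z = 0. Lengths are in m, angles in rad, forces in N, time in s.
With the tool pointing down it reaches from about 0.425 to 0.95 m from the base axis. Payload 4.7 kg.
Tool frame: the origin (TCP) lies on the centre line of the jaws, within the pads' length; the fingertips stand robot.nose_length ahead of it and the grasp point (between the pads) lies 8 mm behind it (robot.nose_length is the distance from the TCP to the fingertips, in m); z points along the fingers, x is the direction in which the jaws open and shut, and the axes are right-handed (so a half turn about z gives the same grasp; the last joint's range is limited). The gripper opens to 85 mm and grips with 20 to 120 N. Pads are 22 mm wide; open, the fingers measure 114 mm over their backs; the gripper's body (76 mm by 85 mm) begins 54 mm behind the grasp point. The pads swing forward as they close: fully open they stand 13 mm farther back than shut.
Start: joints at [-1.376, 0.469, -0.049, 1.532, 0.024, 1.141, -0.082], TCP at [0.15, 0.658, 0.242] pointing down, gripper open.
Joint ranges: [-2.59, 2.59], [-0.33, 1.99], [-1.39, 1.29], [0.1, 2.45], [-1.04, 4.18], [0.21, 1.99], [-2.66, 2.66]. Speed limits (rad/s): [2.57, 2.57, 3.14, 3.14, 3.14, 3.14, 3.14].

### API

Orientations are given as [roll, pitch, yaw] about the fixed x, y, z axes, in that order (R = Rz(yaw) Ry(pitch) Rx(roll)).
In Python, from plant import robot gives the robot as it stands. Calls block until the motion is done:
- robot.goto(position, orientation): joint-space move of the TCP to a pose.
- robot.move_straight(position, vel=0.15, attitude=None, contact_N=None): straight line of the TCP; attitude=None keeps the orientation; vel is the mean speed in m/s. With contact_N (N) it stops when the force on the tool has changed by that much, and returns True; else False.
- robot.move_joints(angles): joint-space move.
- robot.grip(opening, strength=None): opening from 0.0 (shut) to 1.0 (fully open); strength is the grip in N (None keeps the last); returns when the fingers have stopped.
- robot.sleep(seconds).
- robot.inverse_kinematics(position, orientation): joint angles nearest the present ones, or None.
- robot.sense(): the state.
- robot.grab_frame(name): name is "scene" or "top" or "wrist"; returns a dict with "image" (420x560x3 uint8, red, green, blue), "range_z" (420x560 float32, m along the optical axis (not along the pixel's ray), 0 where there is no reading), "fx", "fy", "cx", "cy" (pixels), "R" (3x3) and "t" (3): a world point X has camera coordinates R X + t. Camera axes: x right, y down, z forward; pixel columns grow to the right and rows downward; lengths in m; the calibration is good to about 2 mm. A picture is of the moment at which its call begins.
A pose or a line that the arm cannot do raises robot.IKError and nothing moves.
- robot.close_job(): hands the job in, once; it reports no verdict.
The state is a dict: "t": time; "joint_pos": joint angles; "joint_velocities": joint speeds; "effort": joint torques, N m; "tcp_pos": TCP position; "tcp_rot": TCP orientation; "wrist_force": force on the tool from outside, world axes, zero at the start; "torque": the same for the moment, N m; "opening": opening from 0.0 (shut) to 1.0 (fully open).
Only numpy, scipy, OpenCV 4.12 (cv2) and the standard library are available. Lean on these libraries where they do the work, as an engineer would, in place of code of your own. Each camera call takes 0.05 s, during which the arm holds its last target.

## Working session

There is one attempt and no reset: what is moved stays moved. The work goes in short steps, each a Python script; the robot and the scene stay as the last script left them, time stands still between calls to the robot, and variables do not carry over. Pictures are saved under pics/ and viewed, and the job is handed in when it is done.

```bash
ls; mkdir -p pics; python3 - <<'E'
from plant import robot
import cv2,pickle
print(robot.nose_length, robot.sense())
for n in ["scene","top","wrist"]:
    f=robot.grab_frame(n); pickle.dump(f,open(f"pics/{n}0.pkl","wb"))
    cv2.imwrite(f"pics/{n}0.png",f["image"][:,:,::-1]); print(n,f["fx"],f["cx"],f["cy"],-f["R"].T@f["t"])
E
```

```text
pics
0.011 {'t': 0.0, 'joint_pos': array([-1.37589314,  0.46947035, -0.04859308,  1.53371851,  0.02409576,
        1.14100025, -0.08227984]), 'joint_velocities': array([ 0.00024792,  0.0005905 ,  0.00043954, -0.000219  , -0.00086301,
        0.00106248,  0.00050359]), 'effort': array([-6.79641216e-04, -5.10311794e+01, -4.67461115e-02, -2.37706983e+01,
        1.06627727e-02,  7.72907428e-03,  1.81812248e-05]), 'tcp_pos': array([0.14967087, 0.65760639, 0.2412315 ]), 'tcp_rot': array([3.14152087e+00, 2.00967686e-03, 1.34704196e+00]), 'wrist_force': array([-0.30045569, -0.03917727,  0.22598943]), 'torque': array([-0.0145555 ,  0.00937297, -0.01354951]), 'opening': 0.9987547156951813}
scene 447.4112596786915 288.0848391835174 211.76123558797295 [1.32174574 0.28029914 0.75364039]
top 380.4473831606689 278.1021744237691 204.442562375013 [0.29147852 0.03096404 1.11754969]
wrist 313.77951330732225 282.419516484632 208.49146179918594 [0.07044146 0.6759085  0.37355473]
```

View pics/scene0.png

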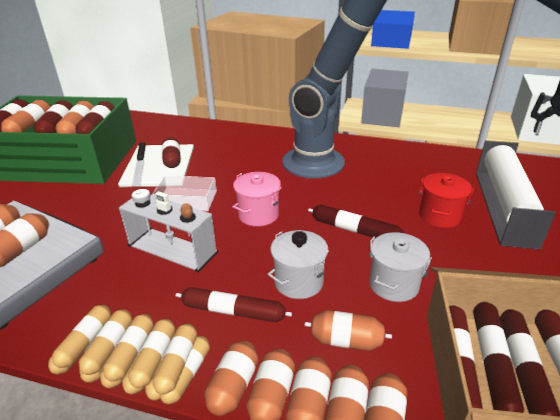

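View pics/top0.png

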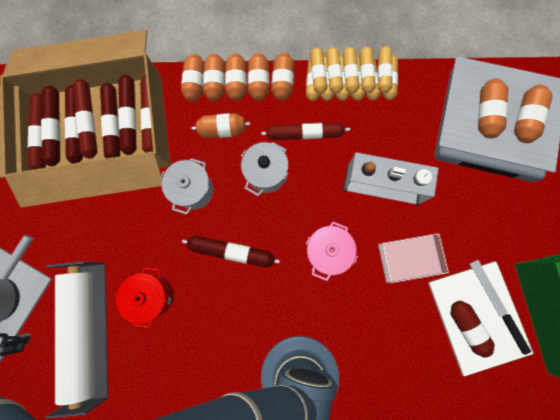

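View pics/wrist0.png

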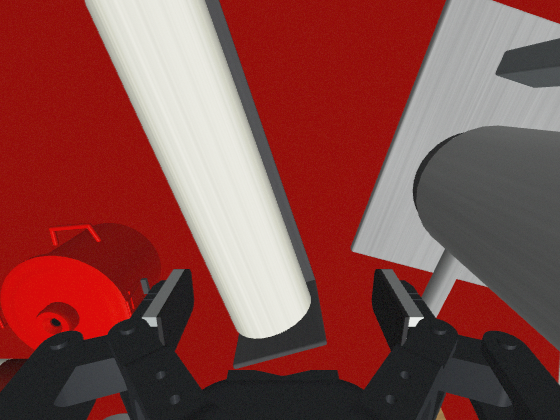

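```bash
cat > h.py <<'E'
import numpy as np,cv2,pickle
def load(n): return pickle.load(open(f"pics/{n}.pkl","rb"))
def pix2plane(f,u,v,z):
    d=f["R"].T@np.array([(u-f["cx"])/f["fx"],(v-f["cy"])/f["fy"],1.]); c=-f["R"].T@f["t"]
    return c+d*(z-c[2])/d[2]
def depthpt(f,u,v):
    z=float(f["range_z"][int(round(v)),int(round(u))]); return f["R"].T@(np.array([(u-f["cx"])/f["fx"]*z,(v-f["cy"])/f["fy"]*z,z])-f["t"])
def proj(f,X):
    c=f["R"]@np.asarray(X)+f["t"]; return c[0]/c[2]*f["fx"]+f["cx"],c[1]/c[2]*f["fy"]+f["cy"]
def crop(f,name,x0,y0,w,h,s):
    cv2.imwrite(f"pics/{name}.png",cv2.resize(np.ascontiguousarray(f["image"][y0:y0+h,x0:x0+w,::-1]),None,fx=s,fy=s,interpolation=cv2.INTER_CUBIC))
E
python3 - <<'E'
from h import *
t=load("top0");s=load("scene0")
a=t["image"];
def rs(f,x0,y0,w,h,W,H): return cv2.resize(np.ascontiguousarray(f["image"][y0:y0+h,x0:x0+w,::-1]),(W,H),interpolation=cv2.INTER_CUBIC)
A=np.vstack([np.hstack([rs(t,340,145,100,75,400,300),rs(t,150,130,150,112,400,300)]),np.hstack([rs(s,110,170,120,90,400,300),rs(s,320,205,133,100,400,300)])])
cv2.imwrite("pics/crops0.png",A)
for u,v,z in [(397,173,.15),(424,177,.15),(369,169,.15),(392,178,.122),(182,181,.126),(264,162,.144)]: print(u,v,pix2plane(t,u,v,z),depthpt(t,u,v))
for u,v in [(401,245),(299,239),(162,203)]: print(u,v,depthpt(s,u,v),pix2plane(s,u,v,.126))
E
```

```text
397 173 [ 0.53884817 -0.25408847  0.15      ] [ 0.53701633 -0.25197758  0.15716497]
424 177 [ 0.52770002 -0.32286733  0.15      ] [ 0.52681446 -0.32154086  0.15362722]
369 169 [ 0.55009658 -0.18221837  0.15      ] [ 0.54765606 -0.18020662  0.15913055]
392 178 [ 0.53238    -0.24837175  0.122     ] [ 0.53063778 -0.24635157  0.12919991]
182 181 [0.52695548 0.31411635 0.126     ] [0.52889526 0.31644888 0.11783191]
264 162 [0.57288501 0.09235276 0.144     ] [0.57319092 0.09241949 0.14294167]
401 245 [0.51861794 0.31554288 0.11470881] [0.5328108  0.31492006 0.126     ]
299 239 [0.58909637 0.09966732 0.14161784] [0.57040032 0.09505788 0.126     ]
162 203 [ 0.55034171 -0.248871    0.14877932] [ 0.52129031 -0.26879976  0.126     ]
```

View pics/crops0.png

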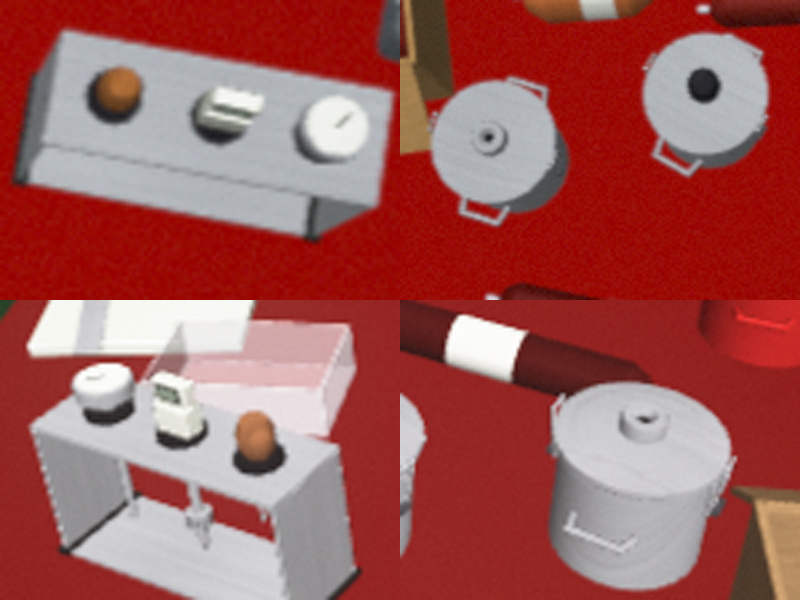

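```bash
python3 - <<'E'
from plant import robot
from h import *
p=np.pi
for yaw in (.2,.2-p):
  print(yaw,robot.inverse_kinematics([.538,-.252,.30],[p,0,yaw]),robot.inverse_kinematics([.529,.315,.36],[p,0,yaw]))
robot.move_straight([.15,.658,.33],vel=.2)
robot.goto([.538,-.252,.30],[p,0,.2])
f=robot.grab_frame("wrist"); pickle.dump(f,open("pics/w1.pkl","wb")); crop(f,"w1",0,0,560,420,1)
print(robot.sense()["t"],robot.sense()["tcp_pos"],robot.sense()["joint_pos"])
E
```

```text
0.2 [-0.40735973  0.45096402  1.09260679  1.70116305 -0.42006927  1.24943529
  0.98109269] [-0.88370577  0.30064974  0.36856528  1.53667561 -0.11022722  1.3248143
 -0.30335884]
-2.941592653589793 [-0.42001094  0.46263043  1.11832533  1.70166171 -0.43589635  1.25536583
 -2.14491767] [ 0.1619069   0.53305112 -1.1744539   1.47519196  0.49132611  1.45748984
  2.324583  ]
4.2417 [ 0.53842673 -0.25130126  0.29987073] [-0.43385038  0.47623737  1.14559203  1.70197268 -0.45376697  1.26245064
  1.01416349]
```

View pics/w1.png

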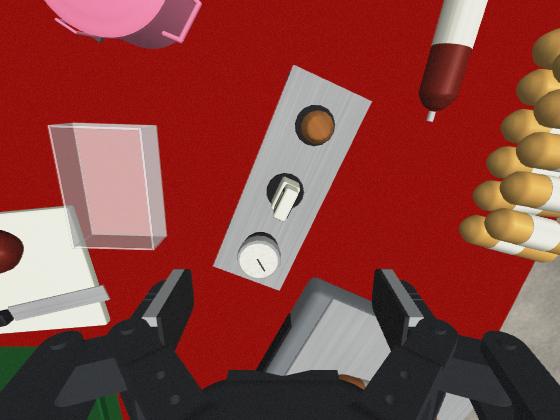

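```bash
python3 - <<'E'
from h import *
f=load("w1")
print("cam",-f["R"].T@f["t"]); print(f["R"])
# rectify onto plane z=0.171, metric map: 0.25mm/px
def rect(z,x0,y0,n,s,name,k=1):
    # image col -> -y , row -> -x (top-camera-like)
    pts=[];
    src=np.array([proj(f,[x0+a,y0+b,z]) for a,b in ((n,n),(n,-n),(-n,-n),(-n,n))],np.float32)
    W=int(2*n/s); dst=np.array([[0,0],[W,0],[W,W],[0,W]],np.float32)
    M=cv2.getPerspectiveTransform(src,dst); o=cv2.warpPerspective(f["image"][:,:,::-1],M,(W,W),flags=cv2.INTER_CUBIC); return o
a=rect(.171,.538,-.252,.045,.00022,"")
b=rect(.122,.538,-.252,.13,.0006,"")
cv2.imwrite("pics/rect1.png",np.hstack([cv2.resize(a,(400,400)),cv2.resize(b,(400,400))]))
crop(f,"w1c",200,50,180,250,2.4)
E
```

```text
cam [ 0.52256308 -0.17129696  0.43207078]
[[ 0.97964085  0.20075438 -0.00121535]
 [ 0.19068306 -0.92856702  0.31843877]
 [ 0.06279945 -0.31218738 -0.94794265]]
```

View pics/rect1.png

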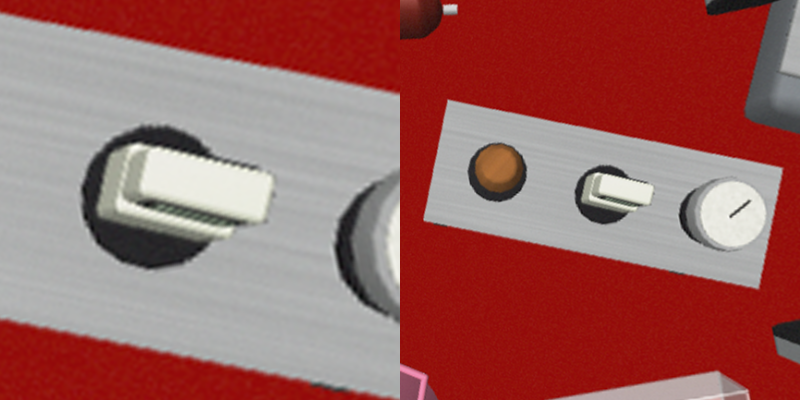

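View pics/w1c.png

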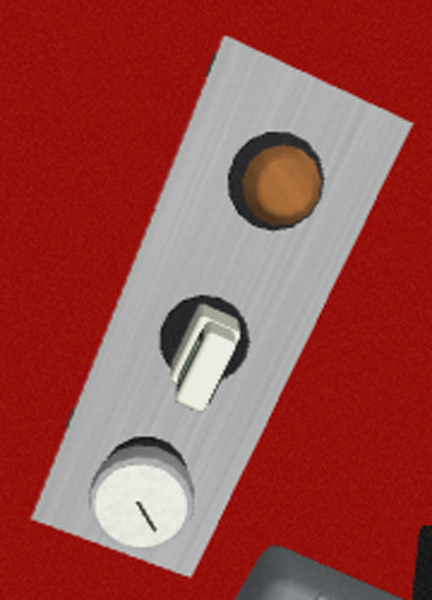

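```bash
python3 - <<'E'
from plant import robot
from h import *
p=np.pi; yaw=-.21
robot.goto([.5418,-.2527,.225],[p,0,yaw])
f=robot.grab_frame("wrist"); pickle.dump(f,open("pics/w2.pkl","wb")); crop(f,"w2",0,0,560,420,1)
s=robot.sense();print(s["t"],s["tcp_pos"],s["tcp_rot"])
src=np.array([proj(f,[.5418+a,-.2527+b,.171]) for a,b in ((.04,.04),(.04,-.04),(-.04,-.04),(-.04,.04))],np.float32)
M=cv2.getPerspectiveTransform(src,np.array([[0,0],[400,0],[400,400],[0,400]],np.float32))
cv2.imwrite("pics/rect2.png",cv2.warpPerspective(f["image"][:,:,::-1],M,(400,400),flags=cv2.INTER_CUBIC))
E
```

```text
4.6917 [ 0.54242919 -0.25336826  0.22638411] [ 3.14028564e+00 -1.51681069e-03 -2.06606829e-01]
```

View pics/w2.png

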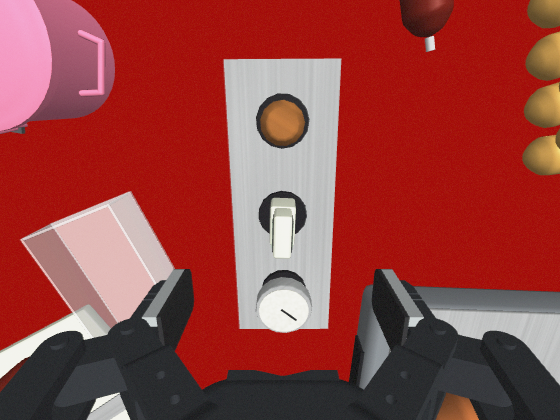

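View pics/rect2.png

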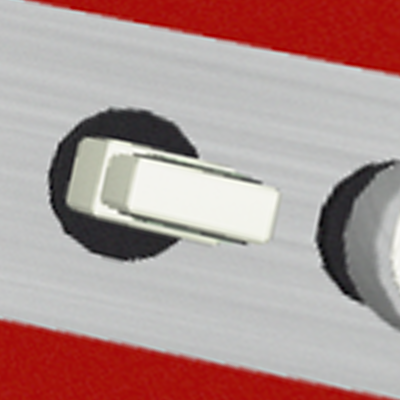

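```bash
python3 - <<'E'
from plant import robot
from h import *
p=np.pi; yaw=-.205
f=load("w2"); print([depthpt(f,u,v).round(4) for u,v in ((283,225),(283,240),(283,250),(283,160))])
c=robot.move_straight([.5421,-.2531,.142],vel=.06,attitude=[p,0,yaw],contact_N=6)
s=robot.sense();print(c,s["t"],s["tcp_pos"],s["wrist_force"])
if not c:
    robot.grip(0,30)
    s=robot.sense();print(s["t"],s["tcp_pos"],s["wrist_force"],s["torque"],s["opening"])
    f=robot.grab_frame("wrist"); pickle.dump(f,open("pics/w3.pkl","wb")); crop(f,"w3",0,0,560,420,1)
E
```

```text
[array([ 0.5441, -0.2449,  0.1713]), array([ 0.5421, -0.2546,  0.1724]), array([ 0.5406, -0.2615,  0.1726]), array([ 0.5508, -0.2126,  0.1228])]
False 6.225 [ 0.54228838 -0.25324512  0.14236063] [ 0.95411881  0.22722412 -0.00651735]
6.85 [ 0.54214443 -0.2531461   0.14211521] [-1.08862483  0.256113    0.88423675] [ 0.03674054  0.02493885 -0.01000107] 0.20186986845156799
```

View pics/w3.png

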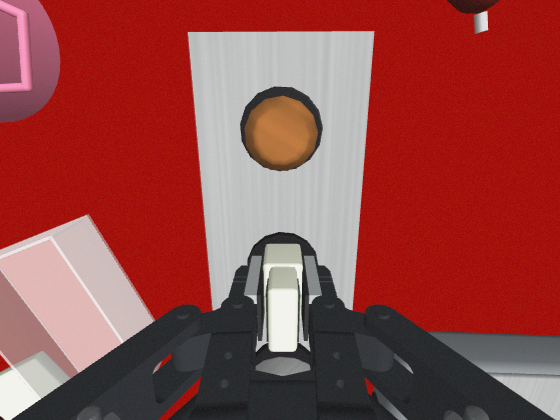

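```bash
python3 - <<'E'
from plant import robot
from h import *
p=np.pi; yaw=-.205
robot.grip(0,50)
c=robot.move_straight([.5421,-.2531,.345],vel=.12,contact_N=8)
s=robot.sense();print(c,s["t"],s["tcp_pos"],s["wrist_force"],s["opening"])
if not c:
    q=robot.inverse_kinematics([.529,.315,.345],[p,0,yaw]); print(q,s["joint_pos"])
    q=robot.inverse_kinematics([.529,.315,.345],[p,0,.5]); print(q)
    f=robot.grab_frame("scene"); pickle.dump(f,open("pics/s4.pkl","wb")); crop(f,"s4",0,0,560,420,1)
E
```

```text
False 8.9583 [ 0.54192314 -0.2528251   0.34429999] [ 0.87079336  0.18375823 -1.11463141] 0.1994229668450881
[-1.37250044  0.47788631  1.13738201  1.58545607 -0.44066451  1.36316505
 -0.39021292] [-0.46836654  0.48083687  1.22753329  1.62859911 -0.46066819  1.36378697
  0.61642552]
[-1.3317769   0.44148395  1.05135141  1.583736   -0.39041546  1.34510234
  0.26690539]
```

View pics/s4.png

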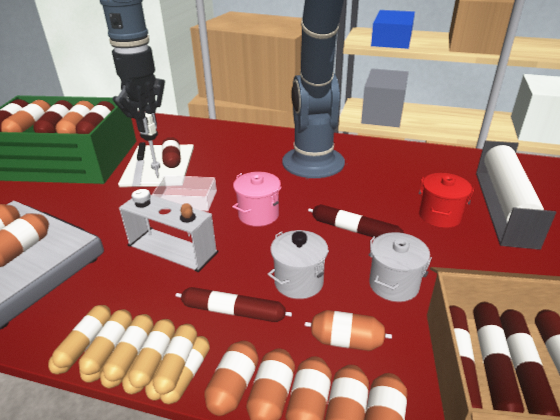

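```bash
python3 - <<'E'
from plant import robot
from h import *
p=np.pi; yaw=-.205
robot.goto([.529,.315,.345],[p,0,yaw])
robot.move_straight([.529,.315,.312],vel=.1)
robot.sleep(.3)
s=robot.sense();print(s["t"],s["tcp_pos"],s["tcp_rot"],s["wrist_force"],s["torque"],s["opening"])
for n in ("scene","wrist"):
    f=robot.grab_frame(n); pickle.dump(f,open(f"pics/{n}5.pkl","wb")); crop(f,n+"5",0,0,560,420,1)
crop(load("scene5"),"scene5c",340,130,140,140,4.2)
E
```

```text
11.8333 [0.52924503 0.31504444 0.31250491] [-3.14093128e+00 -6.36127426e-04 -2.04947809e-01] [-0.20229628 -0.59836497 -1.29111386] [ 0.02442502 -0.07938149 -0.04519843] 0.20037241315791626
```

View pics/wrist5.png

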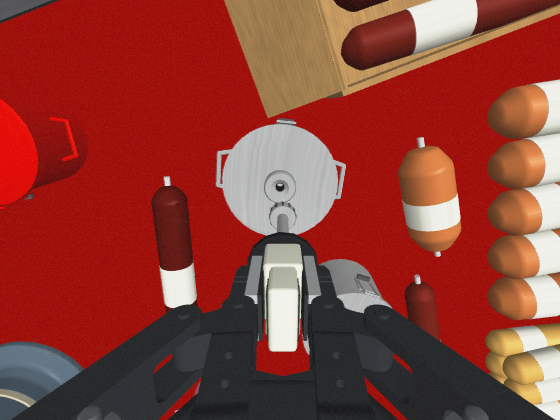

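View pics/scene5c.png

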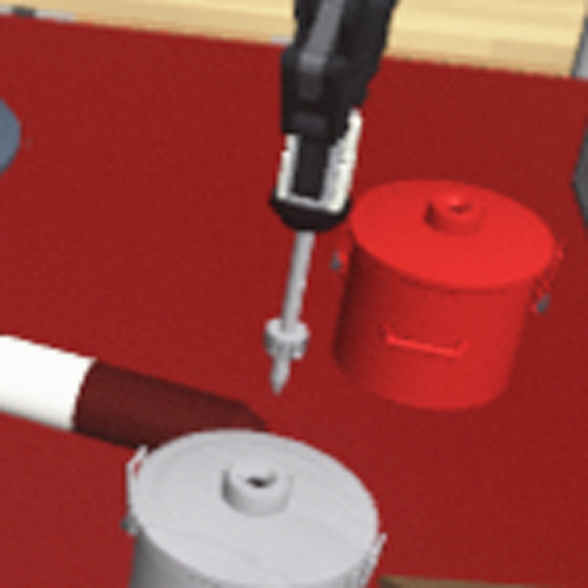

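```bash
python3 - <<'E'
from h import *
w=load("wrist5");s=load("scene5")
T=np.array([.5292,.3150,.1825])
A=np.hstack([cv2.resize(np.ascontiguousarray(w["image"][160:240,240:325,::-1]),None,fx=4.7,fy=4.7*1,interpolation=cv2.INTER_CUBIC),])
B=cv2.resize(np.ascontiguousarray(s["image"][180:255,365:445,::-1]),None,fx=5,fy=5,interpolation=cv2.INTER_CUBIC)
H=max(A.shape[0],B.shape[0]); pad=lambda x:cv2.copyMakeBorder(x,0,H-x.shape[0],0,0,cv2.BORDER_CONSTANT)
cv2.imwrite("pics/z5.png",np.hstack([pad(A),pad(B)])); print(A.shape,B.shape)
for n,f in (("w",w),("s",s)):
  for h in (0,.03,.042,.11): print(n,h,np.round(proj(f,T+[0,0,h]),1))
  print("mouth",np.round(proj(f,[.529,.315,.126]),1))
# hole: dark pixels near the boss
for f,(x0,y0,x1,y1) in ((w,(265,172,296,200)),(s,(390,236,415,252))):
  g=cv2.cvtColor(f["image"],cv2.COLOR_RGB2GRAY)[y0:y1,x0:x1].astype(float)
  m=g<90; ys,xs=np.nonzero(m); print(m.sum(),xs.mean()+x0,ys.mean()+y0, xs.min()+x0,xs.max()+x0,ys.min()+y0,ys.max()+y0)
E
```

```text
(376, 400, 3) (375, 400, 3)
w 0 [282.1 201.5]
w 0.03 [282.  212.9]
w 0.042 [282.  218.2]
w 0.11 [281.8 261.8]
mouth [281.9 185.5]
s 0 [404.9 223.4]
s 0.03 [407.1 211.8]
s 0.042 [407.9 207.1]
s 0.11 [413.1 178.8]
mouth [401.2 243.9]
44 279.52272727272725 187.29545454545453 276 283 183 190
4 401.0 244.5 400 402 244 245
```

View pics/z5.png

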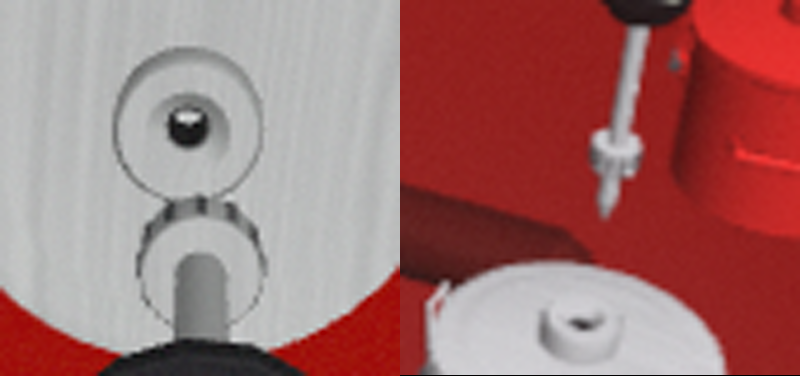

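```bash
python3 - <<'E'
from plant import robot
from h import *
s=load("scene5"); w=load("wrist5"); print(s["R"][0],w["R"][0])
A=np.array([w["R"][0][:2],s["R"][0][:2]]); d=np.linalg.solve(A,[-.0024,-.0010]); print(d)
robot.move_straight([.5292+d[0],.3150+d[1],.274],vel=.06,attitude=[np.pi,0,-.205])
robot.sleep(.3)
z=robot.sense();print(z["t"],z["tcp_pos"],z["tcp_rot"],z["wrist_force"])
for n in ("scene","wrist","top"):
    f=robot.grab_frame(n); pickle.dump(f,open(f"pics/{n}6.pkl","wb"))
w=load("wrist6");s=load("scene6")
A=cv2.resize(np.ascontiguousarray(w["image"][170:250,240:325,::-1]),None,fx=4.7,fy=4.7,interpolation=cv2.INTER_CUBIC)
B=cv2.resize(np.ascontiguousarray(s["image"][190:255,370:435,::-1]),None,fx=6,fy=6,interpolation=cv2.INTER_CUBIC)
H=max(A.shape[0],B.shape[0]); pad=lambda x:cv2.copyMakeBorder(x,0,H-x.shape[0],0,0,cv2.BORDER_CONSTANT)
cv2.imwrite("pics/z6.png",np.hstack([pad(A),pad(B)])); print(A.shape,B.shape)
T=z["tcp_pos"]-[0,0,.13]
for n,f in (("w",w),("s",s)):
  for h in (T[2],.126): print(n,h,np.round(proj(f,[T[0],T[1],h]),1))
E
```

```text
[-0.26560422  0.96406799 -0.00522658] [ 9.79191437e-01 -2.02938664e-01 -1.70141045e-04]
[-0.00282742 -0.00181624]
13.0167 [0.52650041 0.31323085 0.27425323] [-3.14124424e+00 -3.19706734e-04 -2.04920032e-01] [ 0.27421751 -0.87609305 -1.00818947]
(376, 400, 3) (390, 390, 3)
w 0.14425323253744288 [282.1 201.4]
w 0.126 [282.1 195.5]
s 0.14425323253744288 [401.6 236.6]
s 0.126 [400.4 243.1]
```

View pics/z6.png

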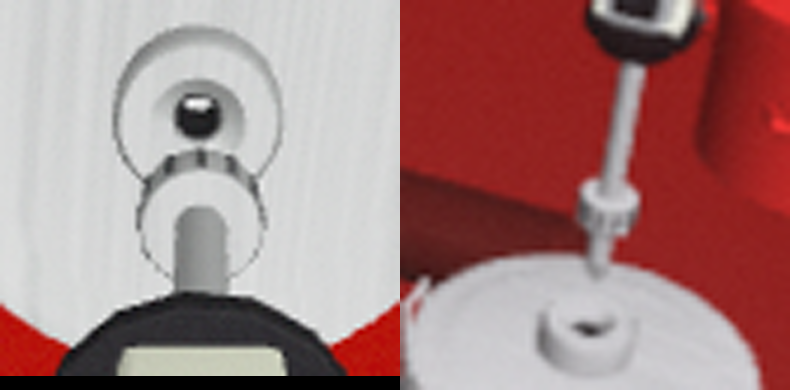

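```bash
cat > st.py <<'E'
from plant import robot
from h import *
def rep(tag=""):
    z=robot.sense(); print(tag,round(z["t"],2),z["tcp_pos"].round(4),z["tcp_rot"][:2].round(4),"F",z["wrist_force"].round(2),"M",z["torque"].round(3),round(z["opening"],4)); return z
E
python3 - <<'E'
from st import *
x,y=.5260,.3131
robot.move_straight([x,y,.262],vel=.04,attitude=[np.pi,0,-.205]); robot.sleep(.2); rep("pre")
c=robot.move_straight([x,y,.240],vel=.015,contact_N=3.5)
print(c); robot.sleep(.2); rep()
for n in ("scene","wrist"):
    f=robot.grab_frame(n); pickle.dump(f,open(f"pics/{n}7.pkl","wb"))
w=load("wrist7");s=load("scene7")
A=cv2.resize(np.ascontiguousarray(w["image"][170:250,240:325,::-1]),None,fx=4.7,fy=4.7,interpolation=cv2.INTER_CUBIC)
B=cv2.resize(np.ascontiguousarray(s["image"][190:255,370:435,::-1]),None,fx=6,fy=6,interpolation=cv2.INTER_CUBIC)
H=max(A.shape[0],B.shape[0]); pad=lambda x:cv2.copyMakeBorder(x,0,H-x.shape[0],0,0,cv2.BORDER_CONSTANT)
cv2.imwrite("pics/z7.png",np.hstack([pad(A),pad(B)]))
E
```

```text
pre 13.82 [0.5262 0.3131 0.2622] [-3.1414e+00 -3.0000e-04] F [ 0.14  0.4  -0.8 ] M [-0.025 -0.03  -0.022] 0.2012
False
 15.63 [0.526  0.3131 0.24  ] [-3.1415 -0.    ] F [ 0.64 -0.75 -0.3 ] M [ 0.046 -0.001  0.025] 0.2009
```

View pics/z7.png

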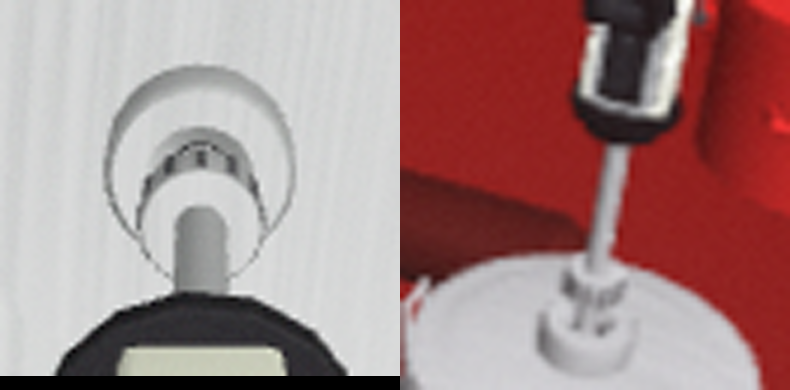

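```bash
python3 - <<'E'
from st import *
x,y=.5257,.3131
for zt in (.232,.224,.216):
    c=robot.move_straight([x,y,zt],vel=.012,contact_N=6); rep(c)
    if c: break
E
```

```text
False 16.55 [0.5257 0.3131 0.232 ] [-3.1416 -0.    ] F [ 0.5  -0.35 -1.4 ] M [ 0.022 -0.077  0.037] 0.1976
False 17.37 [0.5258 0.3131 0.2241] [-3.1414e+00 -3.0000e-04] F [-0.44 -0.66  1.11] M [-0.016  0.007 -0.02 ] 0.1967
False 18.18 [0.5257 0.3131 0.2158] [ 3.1414e+00 -1.0000e-04] F [ 0.54  0.13 -1.  ] M [ 0.065 -0.153 -0.032] 0.1931
```

```bash
cat > pic.py <<'E'
from st import *
def pic(k):
    for n in ("scene","wrist"):
        f=robot.grab_frame(n); pickle.dump(f,open(f"pics/{n}{k}.pkl","wb"))
    w=load(f"wrist{k}");s=load(f"scene{k}")
    A=cv2.resize(np.ascontiguousarray(w["image"][170:310,212:352,::-1]),None,fx=2.8,fy=2.8,interpolation=cv2.INTER_CUBIC)
    B=cv2.resize(np.ascontiguousarray(s["image"][190:255,370:435,::-1]),None,fx=6,fy=6,interpolation=cv2.INTER_CUBIC)
    H=max(A.shape[0],B.shape[0]); pad=lambda x:cv2.copyMakeBorder(x,0,H-x.shape[0],0,0,cv2.BORDER_CONSTANT)
    cv2.imwrite(f"pics/z{k}.png",np.hstack([pad(A),pad(B)]))
E
python3 - <<'E'
from pic import *
F=[]
for i in range(6): robot.sleep(.05); F.append(np.r_[robot.sense()["wrist_force"],robot.sense()["torque"]])
print(np.mean(F,0).round(2),np.std(F,0).round(2)); pic(8)
E
```

```text
[ 0.76  0.05 -0.81  0.02 -0.13  0.01] [0.55 0.69 0.28 0.02 0.04 0.02]
```

View pics/z8.png

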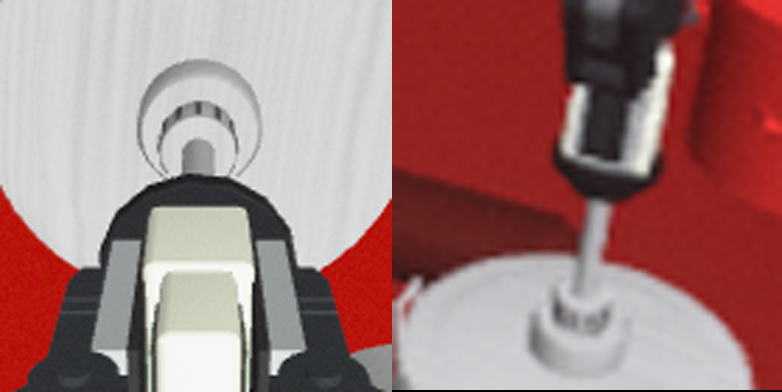

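```bash
python3 - <<'E'
from st import *
x,y=.5257,.3131
for zt in (.208,.200,.192,.184,.176):
    c=robot.move_straight([x,y,zt],vel=.010,contact_N=7.5); rep(c)
    if c: break
E
```

```text
False 19.53 [0.5256 0.3131 0.2078] [3.1414e+00 2.0000e-04] F [-1.08  0.79  0.2 ] M [-0.008  0.27  -0.101] 0.1977
False 20.48 [0.5257 0.3131 0.1998] [ 3.1415e+00 -2.0000e-04] F [-1.01 -0.33  0.8 ] M [0.067 0.181 0.007] 0.1989
False 21.43 [0.5258 0.3131 0.1919] [ 3.1415e+00 -2.0000e-04] F [ 0.37  0.01 -0.2 ] M [0.019 0.106 0.045] 0.1969
False 22.38 [0.526  0.3131 0.1847] [-3.1409e+00 -1.0000e-04] F [-1.41 -0.69  6.68] M [-0.003  0.521 -0.075] 0.1957
True 22.73 [0.5261 0.3131 0.1845] [-3.1405e+00  5.0000e-04] F [-1.12 -1.51  5.57] M [-0.054  0.424  0.014] 0.1992
```

```bash
python3 - <<'E'
from pic import *
for i in range(4):
    F=[]
    for k in range(5): robot.sleep(.04); F.append(robot.sense()["wrist_force"])
    print(np.mean(F,0).round(2)); 
rep(); pic(9)
E
```

```text
[-1.06 -0.03  5.73]
[-0.85 -0.17  5.59]
[-1.09 -0.46  5.85]
[-1.32 -0.21  5.72]
 23.56 [0.5261 0.3131 0.1846] [-3.1404e+00  4.0000e-04] F [-1.35  0.18  5.7 ] M [-0.08   0.384 -0.009] 0.1997
```

View pics/z9.png

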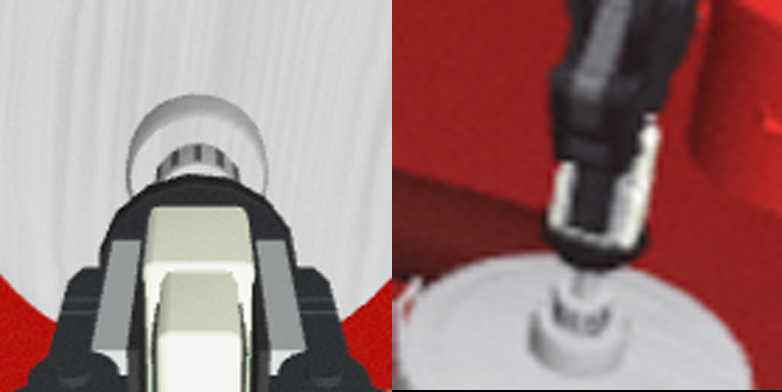

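```bash
python3 - <<'E'
from pic import *
robot.sleep(1.2); rep("held")
robot.grip(.30,20); rep("rel"); 
robot.grip(.75); robot.sleep(.2); rep("open"); pic(10)
E
```

```text
held 24.86 [0.5261 0.3131 0.1846] [-3.1404e+00  4.0000e-04] F [-1.14 -0.14  5.2 ] M [-0.091  0.423  0.006] 0.1969
rel 25.11 [0.5255 0.3132 0.1835] [-3.1413e+00  1.3000e-03] F [-0.19 -0.7  -0.04] M [-0.041 -0.09   0.016] 0.3008
open 25.77 [0.5256 0.3132 0.184 ] [-3.1408e+00  1.2000e-03] F [ 0.46 -0.35 -0.19] M [ 0.002  0.033 -0.049] 0.7476
```

View pics/z10.png

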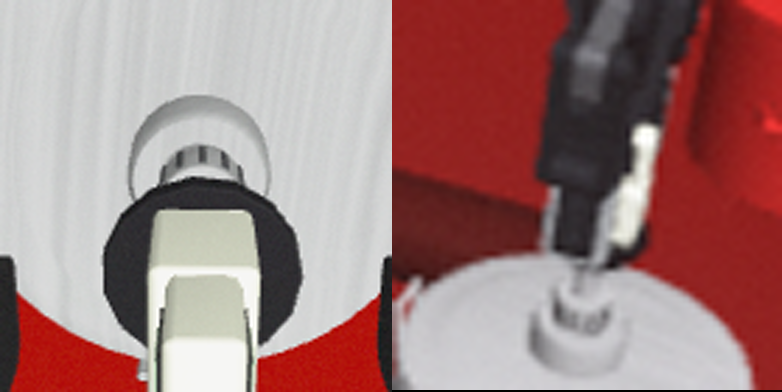

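Released; the probe stands. I'll back straight up and compare its height before and after, using depth and the scene view.

```bash
python3 - <<'E'
from pic import *
robot.grip(1.0)
c=robot.move_straight([.5256,.3131,.27],vel=.08,contact_N=4); rep(c)
if not c: robot.move_straight([.5256,.3131,.33],vel=.15); 
robot.sleep(.3); rep()
pic(11); f=load("wrist11"); crop(f,"w11",0,0,560,420,1)
s=load("scene11"); crop(s,"s11",360,170,90,110,5.2)
E
```

```text
False 27.44 [0.5252 0.3131 0.2694] [3.1415e+00 2.0000e-03] F [ 0.4   0.03 -0.8 ] M [-0.    -0.028  0.014] 1.0004
 28.29 [0.5253 0.3131 0.3292] [3.1413e+00 2.1000e-03] F [-0.02  0.92  0.2 ] M [ 0.025  0.015 -0.044] 1.0012
```

View pics/w11.png

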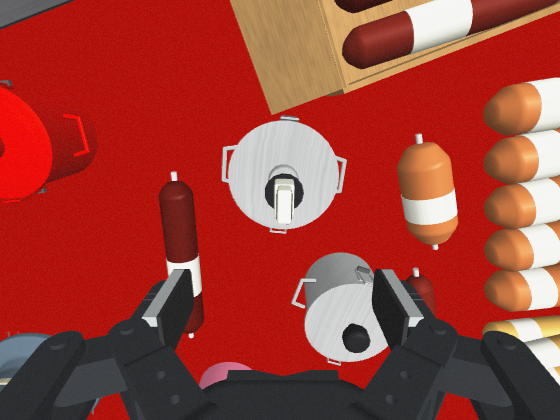

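View pics/s11.png

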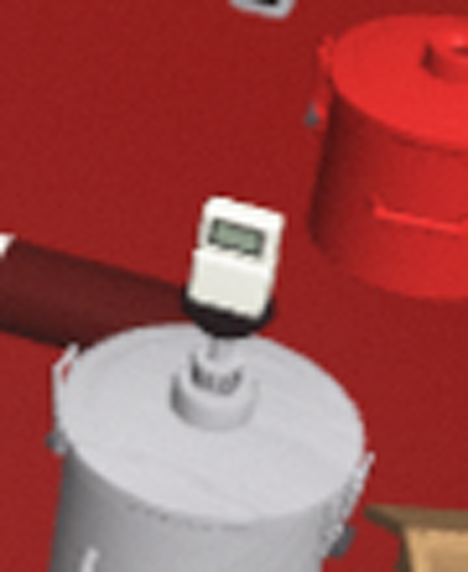

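```bash
python3 - <<'E'
from h import *
for k in (8,9,10,11):
    f=load(f"wrist{k}"); g=cv2.cvtColor(f["image"],cv2.COLOR_RGB2GRAY)
    R=f["range_z"]; v,u=np.mgrid[0:420,0:560]; 
    P=np.stack([(u-f["cx"])/f["fx"]*R,(v-f["cy"])/f["fy"]*R,R],-1)@f["R"]- f["R"].T@f["t"]
    m=(R>0)&(g>150)&(np.hypot(P[...,0]-.526,P[...,1]-.313)<.012)&(P[...,2]>.19)
    z=P[...,2][m]; t=z>z.max()-.004; print(k,m.sum(),"top z",np.median(z[t]).round(4),"centre",P[m][t][:,:2].mean(0).round(4))
    m2=(R>0)&(g<60)&(np.hypot(P[...,0]-.526,P[...,1]-.313)<.019)&(P[...,2]>.14)&(P[...,2]<.27); 
    if m2.sum(): print("  flange z",np.median(P[...,2][m2]).round(4),m2.sum())
E
```

```text
8 1607 top z 0.2452 centre [0.526  0.3135]
  flange z 0.2442 2681
9 1611 top z 0.2141 centre [0.5266 0.3133]
  flange z 0.2496 6371
10 1688 top z 0.2146 centre [0.5267 0.3132]
  flange z 0.2532 6973
11 448 top z 0.2146 centre [0.5266 0.3132]
  flange z 0.1707 419
```

```bash
python3 - <<'E'
from h import *
for k in (8,9,10,11):
    f=load(f"wrist{k}")
    R=f["range_z"]; v,u=np.mgrid[0:420,0:560]; 
    P=np.stack([(u-f["cx"])/f["fx"]*R,(v-f["cy"])/f["fy"]*R,R],-1)@f["R"]- f["R"].T@f["t"]
    r=np.hypot(P[...,0]-.5265,P[...,1]-.3132); Z=P[...,2]
    lid=(R>0)&(r>.025)&(r<.055)&(abs(Z-.111)<.006)&(P[...,1]>.32); boss=(R>0)&(r>.0115)&(r<.0165)&(abs(Z-.126)<.004)&(P[...,1]>.313)
    fl=(R>0)&(r<.018)&(r>.012)&(P[...,1]>.318)
    zt=np.median(Z[(r<.012)&(Z>.2)&(Z<.25)])
    print(k,"lid",np.median(Z[lid]).round(4),lid.sum(),"boss",np.median(Z[boss]).round(4),boss.sum())
    zf=Z[fl&(Z>.14)&(Z<.2)]; print("   flange top",np.median(zf).round(4) if zf.size else None,zf.size)
E
```

```text
8 lid 0.1114 5603 boss 0.1264 419
   flange top 0.1988 81
9 lid 0.1114 7200 boss 0.1265 540
   flange top 0.1848 2345
10 lid 0.1114 7244 boss 0.1264 529
   flange top 0.1791 1808
11 lid 0.1113 2731 boss 0.1261 159
   flange top 0.1716 374
```

The handle top reads about 0.4 mm higher since the release, so the pads may have lifted it slightly. I'll press it home gently from above with the jaws shut.

```bash
python3 - <<'E'
from pic import *
robot.grip(0,20)
x,y=.5266,.3132
robot.move_straight([x,y,.236],vel=.08,attitude=[np.pi,0,-.205],contact_N=5); robot.sleep(.2); rep("pre")
c=robot.move_straight([x,y,.217],vel=.008,contact_N=5.5); rep(c)
for i in range(7):
    robot.sleep(.2); z=rep("hold") if i%2==0 else None
robot.move_straight([x,y,.30],vel=.08); robot.move_straight([x,y,.33],vel=.1); robot.sleep(.3); rep("up")
pic(12); crop(load("wrist12"),"w12",0,0,560,420,1)
f=load("wrist12"); g=cv2.cvtColor(f["image"],cv2.COLOR_RGB2GRAY)
R=f["range_z"]; v,u=np.mgrid[0:420,0:560]; 
P=np.stack([(u-f["cx"])/f["fx"]*R,(v-f["cy"])/f["fy"]*R,R],-1)@f["R"]- f["R"].T@f["t"]
m=(R>0)&(g>150)&(np.hypot(P[...,0]-.526,P[...,1]-.313)<.012)&(P[...,2]>.19)
zz=P[...,2][m]; t=zz>zz.max()-.004; print("top z",np.median(zz[t]).round(4),P[m][t].mean(0))
E
```

```text
pre 30.68 [0.5267 0.3133 0.2364] [-3.1411e+00 -4.0000e-04] F [ 0.27  0.58 -0.09] M [0.002 0.029 0.03 ] 0.0016
True 32.13 [0.5272 0.3134 0.2247] [-3.1407e+00 -1.0000e-03] F [ 0.   -0.36  5.18] M [0.024 0.048 0.04 ] -0.0042
hold 32.33 [0.5271 0.3134 0.2246] [-3.1409e+00 -9.0000e-04] F [ 0.27 -0.89  6.26] M [0.01  0.035 0.047] 0.0009
hold 32.73 [0.5271 0.3134 0.2246] [-3.1409e+00 -1.0000e-03] F [0.56 0.43 5.56] M [ 0.047  0.055 -0.016] 0.001
hold 33.13 [0.5271 0.3134 0.2246] [-3.1409e+00 -1.0000e-03] F [ 0.17 -0.53  5.48] M [-0.002  0.097 -0.05 ] 0.0005
hold 33.53 [0.5271 0.3134 0.2246] [-3.1409e+00 -1.0000e-03] F [0.69 0.97 4.87] M [ 0.035  0.017 -0.005] -0.0039
up 35.38 [0.5264 0.3132 0.3295] [3.1408e+00 7.0000e-04] F [-0.57  1.05  0.89] M [ 0.022 -0.024 -0.031] 0.001
top z 0.3567 [0.52859497 0.32252679 0.35672543]
```

View pics/w12.png

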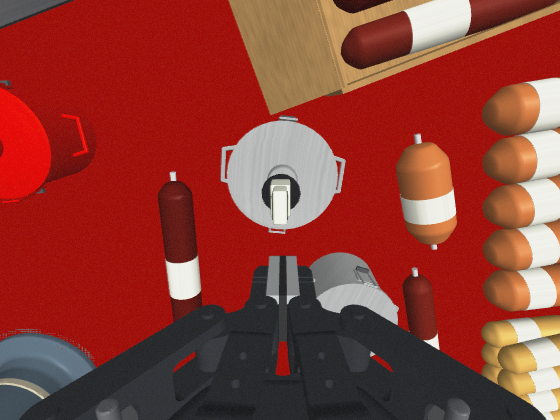

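View pics/z12.png

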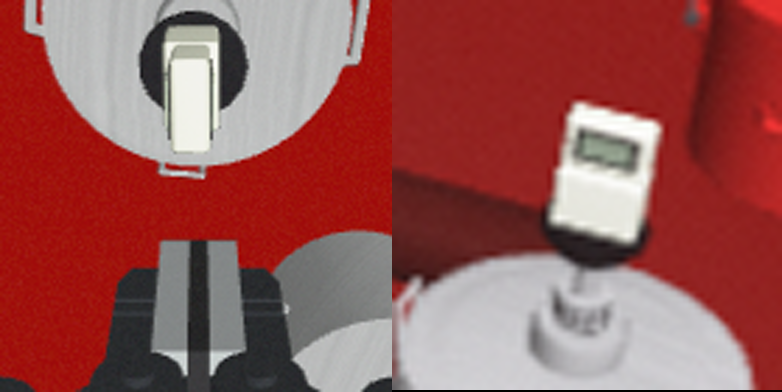

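```bash
python3 - <<'E'
from h import *
for k in (11,12):
    f=load(f"wrist{k}"); g=cv2.cvtColor(f["image"],cv2.COLOR_RGB2GRAY)
    R=f["range_z"]; v,u=np.mgrid[0:420,0:560]
    P=np.stack([(u-f["cx"])/f["fx"]*R,(v-f["cy"])/f["fy"]*R,R],-1)@f["R"]- f["R"].T@f["t"]
    m=(R>0)&(g>150)&(np.hypot(P[...,0]-.526,P[...,1]-.313)<.014)&(P[...,2]>.208)&(P[...,2]<.225)
    Z=P[...,2]; r=np.hypot(P[...,0]-.5265,P[...,1]-.3132); lid=(R>0)&(r>.025)&(r<.055)&(abs(Z-.111)<.006)&(P[...,1]>.32)
    print(k,m.sum(),np.median(P[m],0).round(4),"lid",np.median(Z[lid]).round(4))
from plant import robot
robot.close_job(); print(robot.sense()["t"])
E
```

```text
11 462 [0.5268 0.3131 0.2146] lid 0.1113
12 449 [0.5244 0.314  0.2145] lid 0.1114
the job is handed in; nothing more can be done
the job is handed in; nothing more can be done
```

The thermometer is standing in the ham press's pocket with its collar on the lid's boss, and I handed the job in at about 35.4 s of the 64 s. No verdict is reported.

- **Choice:** I took the middle tool in the stand, the one with the rectangular white handle and the collar. I left the dial thermometer, the pricker, the plain press and the pink and red presses alone.
- **Insertion:** I lined the stem up with the pocket using the wrist and scene cameras and lowered it slowly. The force rose sharply at about 71 mm below the mouth, within the stated 40 to 75 mm. I held it there at about 5.7 N for roughly 2.4 s, then let go.
- **Extra press:** After release the handle's top read 0.5 mm higher (0.2146 m against 0.2141 m). I closed the jaws and pressed on it from above at about 5.5 N for 1.4 s. The contact height put the top at about 0.2136 m, which is the bottomed height.

**Last checks:**
- **Final pictures:** The probe is standing with the collar on the boss, and the robot is clear of it. The objects in view looked undisturbed, but I did not look at the stand again after taking the probe out.
- **Unresolved disagreement:** The final depth reading still shows 0.2145 m, hardly changed by the extra press. Either the reading is off by about half a millimetre, or the probe leans a little in the loose bore. Its top did shift about 2.6 mm sideways after that press.

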